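# Lay out a seedling bench

## Task

Set up the bench for rinsing seedlings: stand the glass beaker in the middle of the stirrer's top and the short white jar exactly half-way between the stirrer and the tube rack, in line with them. Lay the slide box squarely behind the jar (on the side away from the robot), its long side parallel to the row of stirrer, jar and rack and about 4 cm clear between jar and box, and set the petri dish flat on the middle of the slide box, lid up. Never tip the beaker or the dish over, and leave the tall jar, the amber bottle and the timer where they are.

Things in the scene. Friction and masses are not known exactly. Their poses are not given: they have to be found in the camera images.
- beaker_mid (a point): Open clear glass beaker, straight-sided, 56 mm outer diameter, 78 mm tall, wall 3 mm, 90 g or so; stands upright. Point: on its axis, half-way up (39 mm above its base). z is its axis, up.
- jar_mid (a point): SHORT white plastic screw-top jar, 72 mm tall; body 52 mm across, its cap (the top 22 mm) 56 mm across. Point: on its axis, half-way up (36 mm above its base). z is its axis, up.
- slidebox_mid (a point): Closed grey slide box, a flat block 60 mm (its x) by 90 mm (its y, the long side) by 36 mm tall (z), paper label on its flat top. Point: its centre, 18 mm above its base. It can be gripped only across the 60 mm.
- dish_mid (a point): Round closed petri dish with pale agar and a few green sprouts, 60 mm diameter, 18 mm tall, lid already on. Point: its centre, 9 mm above its base. z is its axis, up.
- stirrer: White magnetic stirrer, 120 x 120 mm, 50 mm tall with a flat white square top with a grey ring about its centre; a small knob on the side that faces the robot; fixed. Origin: centre of its underside, straight below the middle of the top. Its x points away from the robot (behind), its y to the robot's left; its y axis runs along the row, through the rack's centre (300 mm away), the rack being either on its left or on its right. May be turned up to 0.15 rad.
- rack: Grey tube rack with white-capped tubes, 110 mm (x) by 70 mm (y) by 88 mm tall; fixed. Origin: centre of its underside. Same heading as the stirrer.
- talljar_mid (a point): Bystander: TALL white plastic screw-top jar, 125 mm tall, 56 mm across. Leave it. Point: on its axis, half-way up.
- amber_mid (a point): Bystander: amber glass bottle with a black cap, 56 mm across, 135 mm tall. Leave it. Point: on its axis, half-way up.
- timer_mid (a point): Bystander: flat white bench timer, 62 x 62 x 22 mm. Leave it. Point: its centre, 11 mm above its base.
There are look-alikes about, which are no part of the job. Leave any brown or turquoise look-alike of the part that bears jar_mid alone.

How it is judged (in metres and radians):
At the end, for the whole second after the job is handed in: Upright and at rest: beaker within 12 mm of the stirrer top's middle; short jar within 12 mm of half-way and 15 mm of the line; box behind it, parallel within 0.15 rad, centred within 15 mm, centres 83-113 mm apart; dish within 12 mm of the box's middle (horizontal distance between beaker_mid and stirrer below 0.012 m and height (world z) of beaker_mid between 0.08 and 0.096 m and angle between each of beaker_mid, jar_mid, slidebox_mid, dish_mid's own z axis and vertical below 0.1 rad and horizontal distance between jar_mid and stirrer below 0.162 m and horizontal distance between jar_mid and rack below 0.162 m and x of jar_mid in the frame of stirrer between -0.015 and 0.015 m and height (world z) of jar_mid between 0.03 and 0.042 m and x of slidebox_mid in the frame of stirrer above 0.05 m and y of jar_mid in the frame of slidebox_mid between -0.015 and 0.015 m and (x of jar_mid in the frame of slidebox_mid between 0.083 and 0.113 m or x of jar_mid in the frame of slidebox_mid between -0.113 and -0.083 m) and angle between the y axis of slidebox_mid and the y axis of stirrer, either way round below 0.15 rad and height (world z) of slidebox_mid between 0.012 and 0.024 m and horizontal distance between dish_mid and slidebox_mid below 0.012 m and height (world z) of dish_mid between 0.039 and 0.051 m and linear speed of each of beaker, jar, slidebox, dish below 0.02 m/s); the robot touches nothing.
It fails at once if the beaker is tipped over (more than 45 degrees) (angle between beaker_mid's own z axis and vertical above 0.785 rad).
It fails at once if the dish is tipped over (more than 45 degrees) (angle between dish_mid's own z axis and vertical above 0.785 rad).
It fails at once if the tall jar, the amber bottle or the timer is moved by more than 30 mm (distance of any of talljar_mid, amber_mid, timer_mid from where it was at the start of the episode above 0.03 m).
It also fails if it takes over 117 s, if anything falls off the work surface, if the arm or the gripper's body presses on something with over 40 N, if the wrist force passes 120 N, or if a joint passes its speed limit or range.

## Robot

A 6-joint arm with a two-finger parallel gripper is mounted at the origin on the work surface. World frame = base frame: x ahead of the robot, y to its left, z up, the work surface at z = 0. Lengths are in mm, angles in rad, forces in N, time in s.
With the tool pointing down it reaches from about 350 to 775 mm from the base axis. Payload 7.3 kg.
Tool frame: the origin (TCP) lies midway between the tips of the shut fingers; the grasp point (between the pads) lies 19 mm behind it; z points along the fingers, y is the line along which they close (so a half turn about z gives the same grasp; the last joint's range is limited). The gripper opens to 92 mm and grips with 3 to 60 N. Pads are 19 mm wide; open, the fingers measure 130 mm over their backs; the gripper's body (75 mm by 190 mm) begins 47 mm behind the grasp point.
Start: joints at [1.149, 0.342, 1.524, -0, 1.275, -0.146], TCP at [142.951, 505.183, 226.741] pointing down, gripper open.
Joint ranges: [-2.53, 2.53], [-0.77, 2.02], [0.04, 2.7], [-1, 4.14], [0.28, 2.66], [-3.11, 3.11]. Speed limits (rad/s): [2.57, 2.57, 3.14, 3.14, 3.14, 3.14].

## Interface

Orientations are given as [roll, pitch, yaw] about the fixed x, y, z axes, in that order (R = Rz(yaw) Ry(pitch) Rx(roll)).
In Python, from plant import get_obs, capture, camera_model, close_job, search_frame, regions_of, pinpoint gives the robot as it stands. The module is installed in compiled form; this text tells all that it offers.
- The arm moves only by the shell command python3 -m pendant 'ROWS'. ROWS is JSON, one flat list of numbers, 7 for each row, row after row: the shift along the tool's x, y, z in units of 30 mm (1.0 is 30 mm), then the turn, a rotation vector about the tool's x, y, z in units of 4 degrees (1.0 is 4 degrees), then the closure, from -1 (fully open) to 1 (shut), so that 0 is half open. In form: [dx, dy, dz, wx, wy, wz, gripper, dx, dy, dz, wx, wy, wz, gripper, ...]. A call has 1 to 12 rows; each row shifts and turns the commanded pose from where the row before left it, along the tool's axes as they then stand; what a row does not reach is not made up. A row lasts 1/10 s, in which the tool goes at most 50 mm and 8.59 degrees, less where a joint would pass 70% of its speed; a pose out of reach is approached as far as the arm can. A call with a number of a shift or a turn outside -1 to 1 is refused whole. A call with a gripper value outside its range is refused whole. The fingers move at their own pace and stop on an object; the grip force is fixed at half the most. Time passes only in rows, so rows that do not move let the fingers close. It gives the time, the measured TCP pose, the force, the opening and the grip force at its end, in the units of the state.
- get_obs(): the state, without advancing time (a new reading comes with each control period).
- capture(name): name is "side" or "top"; returns the picture (480x640x3 uint8, red, green, blue); there is no depth.
- camera_model(name): a dict with "fov_y" (degrees; the focal length in pixels is half the picture's height over the tangent of half this angle, whatever the lens; pixels are square), "cx", "cy" (the principal point, pixels), "pose" (4x4, takes a point from camera to world coordinates). Camera axes: x right, y up, looking along -z (the intrinsics and any distortion apply to the point x, -y, -z); pixel columns grow to the right and rows downward; lengths in mm; the calibration is good to about 2 mm. A picture is of the moment at which its call begins. camera_model takes no time and is no camera call.
- close_job(): hands the job in; it is judged then, once.
Trained networks look in the newest picture that a camera, given by its name, has taken for a name from the list of things; names that differ only in an ending like _2 or _b are one class to them, and where a whole thing is asked for, a point or a joint stands for the part that bears it (a point fixed in the world has none). Each returns a list of dicts, best first, with "score" (0 to 1); they miss things now and then, are a little off and sometimes report something else, mostly with a low value. They report only what shows in the picture. A call takes as long as a camera call. They do not tell look-alikes from the thing itself.
- search_frame(camera, thing): "location" ([column, row] in pixels, amid what is visible of it).
- regions_of(camera, thing): "pixels" (480x640 bool, what is visible of it) and "location" ([column, row] in pixels, amid what is visible of it).
- pinpoint(camera, thing): "location" ([column, row] in pixels: a listed point, or the origin of a listed thing).
The state is a dict: "time": time; "joint_positions": joint angles; "dq": joint speeds; "tau": joint torques, N m; "tool_pos": TCP position; "tcp_rot": TCP orientation; "contact_force": force on the tool from outside, world axes, zero at the start; "moment": the same for the moment, N m; "grip_width": finger opening in mm; "finger_force": force on a finger pad.
Only numpy, scipy, OpenCV 4.12 (cv2) and the standard library are available. Lean on these libraries where they do the work, as an engineer would, in place of code of your own. Each camera call takes 0.05 s, during which the arm holds its last target. There are 200 camera calls.

## Working session

There is one attempt and no reset: what is moved stays moved. The work goes in short steps, Python scripts to look and compute and a shell command to move; the robot and the scene stay as the last step left them, time stands still between calls to the robot, and variables do not carry over. Pictures are saved under pics/ and viewed, at most 14 in all, crops included, and the job is handed in when it is done.

```bash
mkdir -p pics; cat > h.py <<'E'
import numpy as np, cv2
from plant import *
def ray(cam,px):
    m=camera_model(cam);f=240/np.tan(np.radians(m["fov_y"])/2);P=np.array(m["pose"])
    d=P[:3,:3]@np.array([(px[0]-m["cx"])/f,-(px[1]-m["cy"])/f,-1]);return P[:3,3],d
def at(cam,px,z):
    o,d=ray(cam,px);return (o+d*(z-o[2])/d[2])
E
python3 - <<'E'
from h import *
for c in("side","top"):
    m=camera_model(c);print({k:np.round(v,3).tolist() for k,v in m.items() if not isinstance(v,str)}, m.keys())
    im=capture(c);cv2.imwrite(f"pics/{c}0.png",im[:,:,::-1])
    for t,z in [("beaker_mid",39),("jar_mid",36),("slidebox_mid",18),("dish_mid",9),("stirrer",0),("rack",0),("talljar_mid",62),("amber_mid",67),("timer_mid",11)]:
        for r in pinpoint(c,t): print(c,t,round(r["score"],2),np.round(r["location"]),np.round(at(c,r["location"],z)))
o=get_obs();print(o["time"],o["tool_pos"],o["tcp_rot"],o["grip_width"])
E
```

```text
{'fov_y': 52.672, 'cx': 310.152, 'cy': 237.735, 'pose': [[0.783, 0.457, -0.422, -40.834], [-0.621, 0.56, -0.548, -598.309], [-0.014, 0.691, 0.722, 874.443], [0.0, 0.0, 0.0, 1.0]]} dict_keys(['fov_y', 'cx', 'cy', 'pose'])
side beaker_mid 0.64 [483. 302.] [ 612. -340.   39.]
side jar_mid 0.86 [177. 197.] [270. 373.  36.]
side jar_mid 0.84 [216. 194.] [355. 319.  36.]
side jar_mid 0.81 [188. 216.] [256. 290.  36.]
side slidebox_mid 0.67 [433. 343.] [ 467. -335.   18.]
side dish_mid 0.57 [312. 256.] [430.   6.   9.]
side stirrer 0.75 [402. 276.] [ 558. -164.    0.]
side rack 0.58 [312. 214.] [527. 129.   0.]
side talljar_mid 0.83 [282. 146.] [595. 348.  62.]
side amber_mid 0.69 [242. 159.] [471. 365.  67.]
side timer_mid 0.81 [382. 371.] [ 348. -313.   11.]
{'fov_y': 50.208, 'cx': 316.319, 'cy': 243.297, 'pose': [[-0.007, 0.99, -0.142, 253.347], [-1.0, -0.005, 0.019, 18.139], [0.018, 0.142, 0.99, 1261.882], [0.0, 0.0, 0.0, 1.0]]} dict_keys(['fov_y', 'cx', 'cy', 'pose'])
top beaker_mid 0.89 [451. 172.] [ 606. -339.   39.]
top beaker_mid 0.42 [175. 174.] [601. 339.  39.]
top jar_mid 0.9 [189. 313.] [265. 296.  36.]
top jar_mid 0.74 [154. 310.] [272. 378.  36.]
top jar_mid 0.66 [190. 277.] [349. 295.  36.]
top slidebox_mid 0.89 [454. 231.] [ 462. -347.   18.]
top dish_mid 0.69 [313. 245.] [430.   2.   9.]
top stirrer 0.92 [375. 194.] [ 561. -155.    0.]
top stirrer 0.31 [260. 206.] [530. 135.   0.]
top rack 0.81 [260. 203.] [537. 135.   0.]
top rack 0.35 [445. 276.] [ 353. -325.    0.]
top talljar_mid 0.64 [173. 178.] [587. 337.  62.]
top amber_mid 0.81 [162. 220.] [482. 359.  67.]
top timer_mid 0.73 [444. 275.] [ 352. -319.   11.]
top timer_mid 0.2 [176. 170.] [620. 344.  11.]
1.0 [142.97248183 505.19526474 226.77675421] [3.14140789e+00 3.69380610e-05 2.86574910e+00] 92.18478036600712
```

View pics/top0.png

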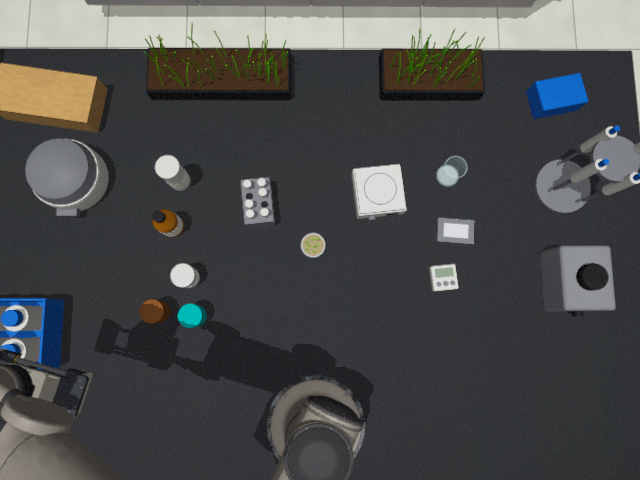

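```bash
python3 - <<'E'
import cv2
im=cv2.imread("pics/side0.png")
cv2.imwrite("pics/jars.png",cv2.resize(im[130:260,120:320],None,fx=4,fy=4,interpolation=cv2.INTER_CUBIC))
E
```

```text
(no output)
```

View pics/jars.png

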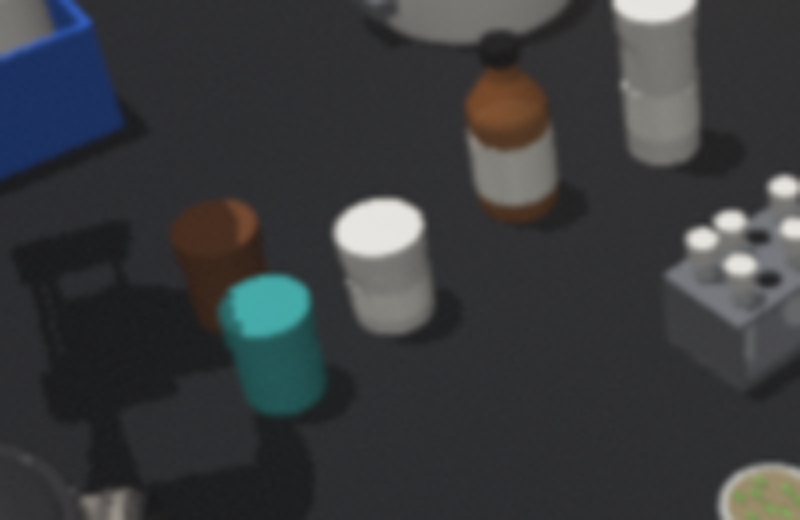

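View pics/side0.png

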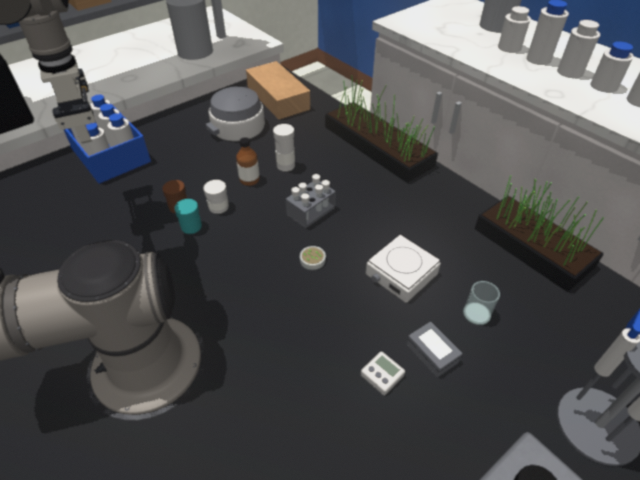

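The jar candidates in the top view are brown (154,310), turquoise (189,315) and white (184,276). The enlarged side crop shows the white one as the short jar: it has a cap step and is about half the height of the tall jar at (168,168). The beaker is at (452,171), the box at (456,231), the dish at (313,245), the stirrer ring at (380,188) and the rack at (258,200).

Next I'll refine the positions from masks.

```bash
python3 - <<'E'
from h import *
T=cv2.imread("pics/top0.png")
g=cv2.cvtColor(T,cv2.COLOR_BGR2GRAY)
def poly(win,thr,z,name):
    x0,x1,y0,y1=win; m=(g[y0:y1,x0:x1]>thr).astype(np.uint8)
    n,l,s,c=cv2.connectedComponentsWithStats(m);k=1+np.argmax(s[1:,4])
    ct=cv2.findContours((l==k).astype(np.uint8),0,1)[0];ct=max(ct,key=len).reshape(-1,2)+[x0,y0]
    w=np.array([at("top",p,z)[:2] for p in ct],np.float32)
    r=cv2.minAreaRect(w);print(name,np.round(r[0]),np.round(r[1]),round(r[2],1),"circ",np.round(cv2.minEnclosingCircle(w)[0]),round(cv2.minEnclosingCircle(w)[1],1))
poly((340,420,155,225),205,50,"stirrer top")
poly((300,326,232,258),140,18,"dish")
poly((165,205,260,292),190,72,"jar cap")
poly((438,474,219,243),170,36,"label")
capture("top");capture("side")
for t,z in [("slidebox_mid",36),("rack",80),("beaker_mid",39)]:
    for r in regions_of("top",t)[:1]:
        ct=max(cv2.findContours(r["pixels"].astype(np.uint8),0,1)[0],key=len).reshape(-1,2)
        w=np.array([at("top",p,z)[:2] for p in ct],np.float32);q=cv2.minAreaRect(w)
        print(t,r["score"],r["pixels"].sum(),np.round(q[0]),np.round(q[1]),round(q[2],1))
def tri(a,b):
    A=[];B=[]
    for c,p in(("top",a),("side",b)):
        o,d=ray(c,p);d/=np.linalg.norm(d);M=np.eye(3)-np.outer(d,d);A.append(M);B.append(M@o)
    return np.round(np.linalg.lstsq(np.vstack(A),np.hstack(B),rcond=None)[0])
for n,a,b in [("beaker",(451,172),(483,302)),("jar",(190,277),(216,194)),("box",(454,231),(433,343)),("dish",(313,245),(312,256)),("stir",(375,194),(402,276)),("rack",(260,203),(312,214)),("ring",(380,188),(405,260))]: print(n,tri(a,b))
cv2.imwrite("pics/c1.png",cv2.resize(T[140:260,340:490],None,fx=5,fy=5,interpolation=cv2.INTER_CUBIC))
cv2.imwrite("pics/c2.png",cv2.resize(T[150:260,230:340],None,fx=5,fy=5,interpolation=cv2.INTER_CUBIC))
E
```

```text
stirrer top [ 562. -160.] [111. 113.] 5.9 circ [ 561. -160.] 77.2
dish [429.   4.] [56. 57.] 89.7 circ [429.   3.] 30.1
jar cap [352. 307.] [51. 51.] 1.5 circ [352. 307.] 26.7
label [ 460. -346.] [61. 35.] 84.9 circ [ 461. -345.] 33.5
slidebox_mid 0.56 1048 [ 458. -342.] [100.  66.] 86.2
rack 0.78 1469 [521. 133.] [118.  72.] 5.9
beaker_mid 0.88 676 [ 609. -342.] [56. 87.] 43.0
beaker [ 607. -341.   42.]
jar [346. 292.  60.]
box [ 458. -341.   36.]
dish [427.   3.  16.]
stir [ 565. -158.  -12.]
rack [537. 137. -11.]
ring [ 563. -161.   49.]
```

View pics/c1.png

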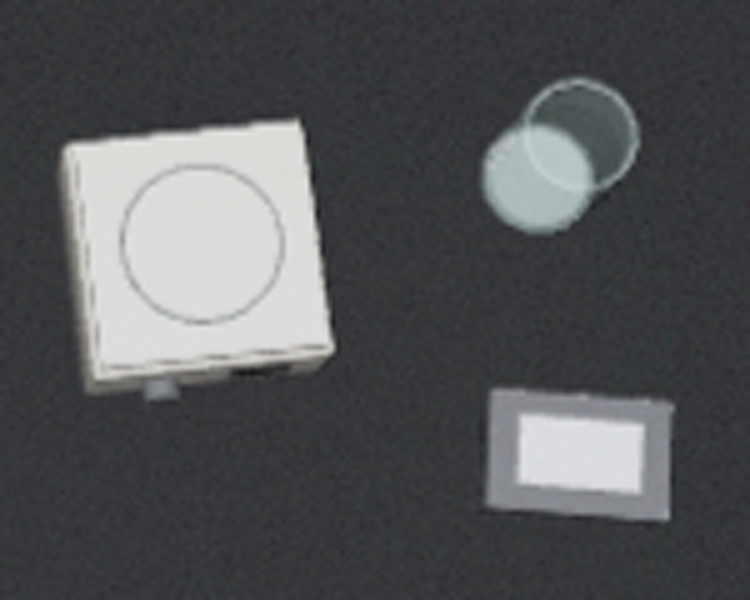

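View pics/c2.png

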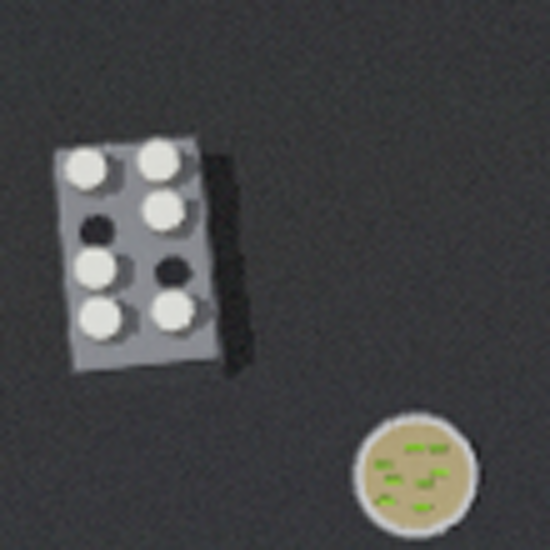

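```bash
cat >> h.py <<'E'
def go(x,y,z,yaw=None):
    from scipy.spatial.transform import Rotation as R
    o=get_obs();Rt=R.from_euler("xyz",o["tcp_rot"]);p=np.array(o["tool_pos"])
    s=f"t {o['time']:.1f} tcp {np.round(p,1)} rpy {np.round(o['tcp_rot'],3)} w {o['grip_width']:.1f}"
    G=R.from_euler("xyz",[np.pi,0,yaw if yaw is not None else o["tcp_rot"][2]])
    print(s,"| shift units",np.round(Rt.inv().apply(np.array([x,y,z])-p)/30,2),"turn units",np.round(np.degrees((Rt.inv()*G).as_rotvec())/4,2),"| final-frame shift",np.round(G.inv().apply(np.array([x,y,z])-p)/30,2))
E
python3 - <<'E'
from h import *
for n,c,p,z in [("ring","top",(380,188.4),50),("beak bot","top",(447.2,175.2),3),("beak rim","top",(456,166.4),78),("jar cap","top",(184,276),72),("jar cap","side",(214.8,186.5),72),("dish","top",(312.8,244.8),18),("dish side","side",(312,255),18),("rack","top",(257,200.4),60)]: print(n,np.round(at(c,p,z)))
go(459,-344,150,-.08+np.pi/2)
print(get_obs()["joint_positions"])
E
```

```text
ring [ 562. -161.   50.]
beak bot [ 608. -340.    3.]
beak rim [ 608. -341.   78.]
jar cap [349. 302.  72.]
jar cap [351. 307.  72.]
dish [428.   3.  18.]
dish side [427.   4.  18.]
rack [531. 136.  60.]
t 1.2 tcp [143.  505.2 226.7] rpy [3.141 0.    2.866] w 92.3 | shift units [-17.84 -24.37   2.56] turn units [ 0.  -0.  19.7] | final-frame shift [-27.37  12.76   2.56]
[ 1.14895944e+00  3.41993070e-01  1.52410077e+00  8.43106851e-06
  1.27539442e+00 -1.46021047e-01]
```

```bash
python3 -m pendant '[-1,-0.55,0,0,0,0,-1,-1,-0.55,0,0,0,0,-1,-1,-0.55,0,0,0,0,-1,-1,-0.55,0,0,0,0,-1,-1,-0.55,0,0,0,0,-1,-1,-0.55,0,0,0,0,-1,-1,-0.55,0,0,0,0,-1,-1,-0.55,0,0,0,0,-1,-1,-0.55,0,0,0,0,-1,-1,-0.55,0,0,0,0,-1,-1,-0.55,0,0,0,0,-1,-1,-0.55,0,0,0,0,-1]'
python3 -m pendant '[0,-1,0,0,0,0,-1,0,-1,0,0,0,0,-1,0,-1,0,0,0,0,-1,0,-1,0,0,0,0,-1,0,-1,0,0,0,0,-1,0,-1,0,0,0,0,-1,0,-1,0,0,0,0,-1,0,-1,0,0,0,0,-1]'
python3 -c "
from h import *
go(459,-344,150,-.08+np.pi/2)"
```

```text
time: 2.45
tool_pos: [436.3, 215.5, 226.9]
tcp_rot: [3.141, 0.0, 2.866]
contact_force: [0.0, 0.7, -0.3]
grip_width: 91.7
finger_force: 0.0
time: 3.25
tool_pos: [369.7, -15.3, 226.9]
tcp_rot: [3.142, 0.001, 2.866]
contact_force: [-0.5, 0.8, -0.2]
grip_width: 91.8
finger_force: 0.0
t 3.2 tcp [369.7 -15.3 226.9] rpy [3.142e+00 1.000e-03 2.866e+00] w 91.8 | shift units [-5.84 -9.73  2.57] turn units [1.00e-02 1.00e-02 1.97e+01] | final-frame shift [-10.68   3.84   2.56]
```

```bash
python3 -m pendant '[-0.4,-0.6,0,0,0,1,-1,-0.4,-0.6,0,0,0,1,-1,-0.4,-0.6,0,0,0,1,-1,-0.4,-0.6,0,0,0,1,-1,-0.5,-0.5,0,0,0,1,-1,-0.5,-0.4,0,0,0,1,-1,-0.5,-0.3,0,0,0,1,-1,-0.5,-0.2,0,0,0,1,-1,-0.5,-0.2,0,0,0,1,-1,-0.5,0,0,0,0,1,-1,-0.5,0,0,0,0,1,-1,-0.5,0,0,0,0,1,-1]'
python3 -m pendant '[-0.5,0,0,0,0,1,-1,-0.5,0,0,0,0,1,-1,-0.5,0,0,0,0,1,-1,-0.5,0,0,0,0,1,-1,-0.5,0,0,0,0,1,-1,-0.5,0,0,0,0,1,-1,-0.5,0,0,0,0,1,-1,0,0,0,0,0,0.7,-1,0,0,0,0,0,0,-1]'
python3 -c "
from h import *
go(459,-344,100,-.08+np.pi/2)"
```

```text
time: 4.45
tool_pos: [441.5, -221.9, 226.7]
tcp_rot: [3.141, -0.0, 2.025]
contact_force: [-0.6, -0.1, 0.2]
grip_width: 91.9
finger_force: 0.0
time: 5.35
tool_pos: [466.5, -322.6, 226.4]
tcp_rot: [-3.141, -0.0, 1.489]
contact_force: [-0.4, -1.1, -0.3]
grip_width: 91.5
finger_force: 0.0
t 5.3 tcp [ 466.5 -322.6  226.4] rpy [-3.141 -0.     1.489] w 91.5 | shift units [-0.73 -0.19  4.21] turn units [-0.   -0.01 -0.02] | final-frame shift [-0.73 -0.19  4.21]
```

```bash
python3 -m pendant '[-0.73,-0.2,0.35,0,0,0,-1,0,0,1,0,0,0,-1,0,0,1,0,0,0,-1,0,0,1,0,0,0,-1,0,0,1,0,0,0,-1,0,0,1,0,0,0,-1,0,0,1,0,0,0,-1,0,0,0.5,0,0,0,-1,0,0,0.5,0,0,0,-1,0,0,0,0,0,0,-1]'
python3 -m pendant '[0,0,0,0,0,0,1,0,0,0,0,0,0,1,0,0,0,0,0,0,1,0,0,0,0,0,0,1,0,0,0,0,0,0,1,0,0,0,0,0,0,1,0,0,0,0,0,0,1,0,0,0,0,0,0,1]'
```

```text
time: 6.35
tool_pos: [458.0, -342.2, 4.3]
tcp_rot: [-3.139, -0.003, 1.492]
contact_force: [0.5, 0.9, -0.7]
grip_width: 91.9
finger_force: 0.0
time: 7.15
tool_pos: [459.5, -343.9, 6.9]
tcp_rot: [3.14, 0.001, 1.49]
contact_force: [1.2, 0.2, 4.2]
grip_width: 59.8
finger_force: 30.0
```

```bash
python3 -m pendant '[0,0,-1,0,0,0,1,0,0,-1,0,0,0,1,0,0,-1,0,0,0,1,0,0,-1,0,0,0,1,0,0,-1,0,0,0,1,0,0,0,0,0,-0.9,1,0,0,0,0,0,-0.9,1,0,0,0,0,0,-0.8,1,0,0,0,0,0,0,1]'
python3 -c "
from h import *
go(644.5,-1,80,.10+np.pi/2)"
```

```text
time: 8.05
tool_pos: [458.4, -343.2, 155.5]
tcp_rot: [-3.14, -0.001, 1.672]
contact_force: [0.3, 0.4, -1.3]
grip_width: 59.8
finger_force: 30.0
t 8.1 tcp [ 458.4 -343.2  155.5] rpy [-3.140e+00 -1.000e-03  1.672e+00] w 59.8 | shift units [10.71  7.33  2.52] turn units [-0.02 -0.02  0.02] | final-frame shift [10.73  7.31  2.52]
```

```bash
python3 -m pendant '[0.97,0.66,0,0,0,0,1,0.97,0.66,0,0,0,0,1,0.97,0.66,0,0,0,0,1,0.97,0.66,0,0,0,0,1,0.97,0.66,0,0,0,0,1,0.97,0.66,0,0,0,0,1,0.97,0.66,0,0,0,0,1,0.97,0.66,0,0,0,0,1,0.97,0.66,0,0,0,0,1,0.97,0.66,0,0,0,0,1,0.97,0.66,0,0,0,0,1,0,0,0,0,0,0,1]'
python3 -c "
from h import *
go(644.5,-1,7,.10+np.pi/2)"
```

```text
time: 9.25
tool_pos: [644.2, 1.1, 155.2]
tcp_rot: [-3.141, -0.002, 1.675]
contact_force: [-0.1, -0.0, -2.0]
grip_width: 60.1
finger_force: 30.0
t 9.2 tcp [644.2   1.1 155.2] rpy [-3.141e+00 -2.000e-03  1.675e+00] w 60.1 | shift units [-0.08  0.01  4.94] turn units [-0.   -0.02  0.05] | final-frame shift [-0.07  0.    4.94]
```

```bash
python3 -m pendant '[-0.07,0,0.9,0,0,0,1,0,0,0.9,0,0,0,1,0,0,0.9,0,0,0,1,0,0,0.9,0,0,0,1,0,0,0.6,0,0,0,1,0,0,0.3,0,0,0,1,0,0,0.2,0,0,0,1,0,0,0.2,0,0,0,1,0,0,0,0,0,0,1,0,0,0,0,0,0,1]'
python3 -m pendant '[0,0,0,0,0,0,0,0,0,0,0,0,0,-1,0,0,0,0,0,0,-1,0,0,0,0,0,0,-1,0,0,0,0,0,0,-1,0,0,0,0,0,0,-1]'
python3 -m pendant '[0,0,-1,0,0,0,-1,0,0,-1,0,0,0,-1,0,0,-1,0,0,0,-1,0,0,-1,0,0,0,-1,0,0,-1,0,0,0,-1,0,0,-1,0,0,0,-1,0,0,0,0,0,0,-1]'
python3 -c "
from h import *
go(608,-340.5,190,.10+np.pi)"
```

```text
time: 10.25
tool_pos: [643.9, -5.3, 9.9]
tcp_rot: [3.14, 0.0, 1.672]
contact_force: [0.3, 0.0, -1.5]
grip_width: 59.9
finger_force: 30.0
time: 10.85
tool_pos: [643.6, -5.2, 9.3]
tcp_rot: [3.141, -0.0, 1.672]
contact_force: [0.4, 0.5, -0.0]
grip_width: 90.8
finger_force: 0.0
time: 11.55
tool_pos: [645.7, -5.4, 194.4]
tcp_rot: [3.133, 0.002, 1.672]
contact_force: [0.5, -0.1, -0.3]
grip_width: 91.8
finger_force: 0.0
t 11.6 tcp [645.7  -5.4 194.4] rpy [3.133e+00 2.000e-03 1.672e+00] w 91.8 | shift units [-10.99  -2.38   0.15] turn units [  0.08   0.12 -22.48] | final-frame shift [  2.36 -10.99   0.15]
```

```bash
python3 -c "
from h import *
go(428,3.5,100)"; python3 -m pendant '[0,0.9,0,0,0,0,-1,0,0.9,0,0,0,0,-1,0,0.9,0,0,0,0,-1,0,0.9,0,0,0,0,-1,0,0.9,0,0,0,0,-1,0,0.9,0,0,0,0,-1,0,0.9,0,0,0,0,-1,0,0.9,0,0,0,0,-1,0,0,0,0,0,0,-1]'
python3 - <<'E'
from h import *
go(428,3.5,3.5)
c=capture("top");s=capture("side")
cv2.imwrite("pics/b.png",np.hstack([cv2.resize(c[120:280,220:400],None,fx=2.2,fy=2.2),cv2.resize(s[130:290,290:470],None,fx=2.2,fy=2.2)])[:,:,::-1])
for k in("top","side"):
    for r in pinpoint(k,"slidebox_mid"):print(k,r["score"],r["location"],at(k,r["location"],18))
E
```

```text
t 11.6 tcp [645.7  -5.4 194.4] rpy [3.133e+00 2.000e-03 1.672e+00] w 91.8 | shift units [ 1.03 -7.22  3.08] turn units [0.13 0.03 0.  ] | final-frame shift [ 1.03 -7.19  3.15]
time: 12.45
tool_pos: [841.7, 16.8, 170.3]
tcp_rot: [-3.122, -0.004, 1.672]
contact_force: [0.2, -0.7, -4.4]
grip_width: 91.9
finger_force: 0.0
t 12.4 tcp [841.7  16.8 170.3] rpy [-3.122 -0.004  1.672] w 91.9 | shift units [  0.93 -13.65   5.83] turn units [-0.28 -0.06  0.  ] | final-frame shift [  0.96 -13.76   5.56]
top 0.67 [316.7, 161.2] [640.44618251  -8.25149897  18.        ]
side 0.81 [380.8, 214.2] [650.77659906   2.45496003  18.        ]
```

View pics/b.png

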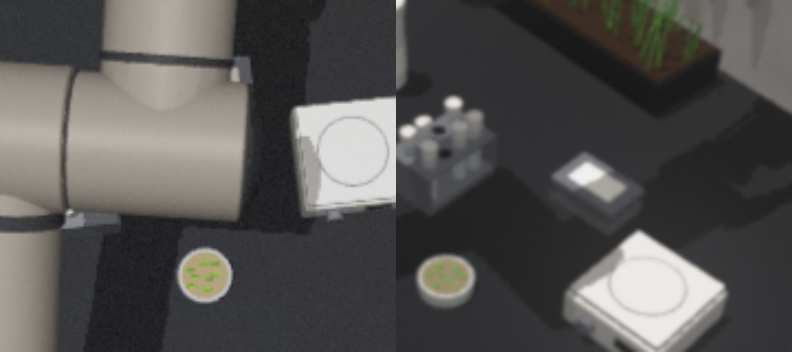

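I sent that move the wrong way, but it touched nothing. I'll reverse it, then look at the box once the arm has cleared.

```bash
python3 -m pendant '[0,-1,0,-0.28,-0.06,0,-1,0,-1,0,0,0,0,-1,0,-1,0,0,0,0,-1,0,-1,0,0,0,0,-1,0,-1,0,0,0,0,-1,0,-1,0,0,0,0,-1,0,-1,0,0,0,0,-1,0,-1,0,0,0,0,-1,0,-1,0,0,0,0,-1,0,-1,0,0,0,0,-1,0,-1,0,0,0,0,-1,0,-1,0,0,0,0,-1]'
python3 -m pendant '[0.5,-1,0,0,0,0,-1,0.4,-0.7,0,0,0,0,-1,0,0,0,0,0,0,-1]'
python3 - <<'E'
from h import *
go(428,3.5,3.5,1.671)
c=capture("top")
cv2.imwrite("pics/b2.png",cv2.resize(c[100:280,220:420],None,fx=3.5,fy=3.3)[:,:,::-1])
for r in pinpoint("top","slidebox_mid"):print(r["score"],r["location"],at("top",r["location"],18))
E
```

```text
time: 13.85
tool_pos: [514.1, -19.5, 186.0]
tcp_rot: [3.113, 0.006, 1.672]
contact_force: [0.4, 0.4, -0.5]
grip_width: 91.9
finger_force: 0.0
time: 14.15
tool_pos: [459.2, 3.3, 184.6]
tcp_rot: [3.115, 0.005, 1.672]
contact_force: [-0.1, 0.2, 0.5]
grip_width: 91.7
finger_force: 0.0
t 14.2 tcp [459.2   3.3 184.6] rpy [3.115 0.005 1.672] w 91.7 | shift units [ 0.14 -1.2   6.01] turn units [0.38 0.07 0.02] | final-frame shift [ 0.11 -1.03  6.04]
0.77 [315.8, 161.0] [640.96911427  -5.99437056  18.        ]
0.43 [186.5, 278.4] [347.809123   308.84499421  18.        ]
```

View pics/b2.png

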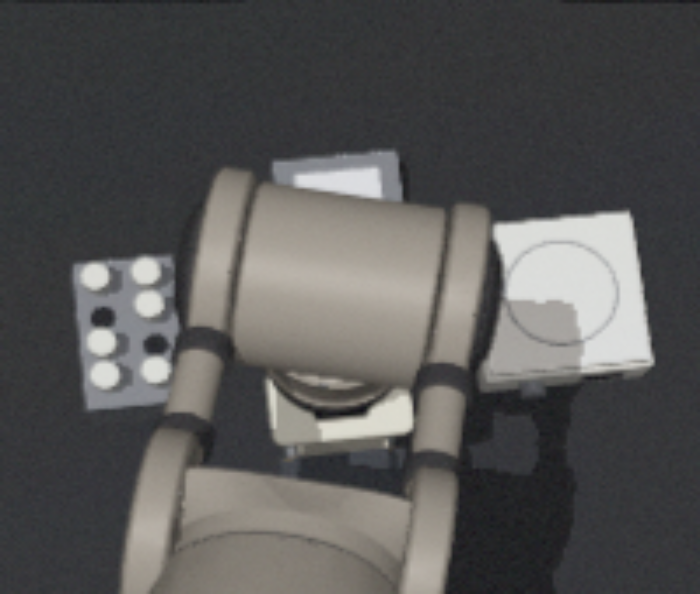

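```bash
python3 - <<'E'
from h import *
a=at("top",(297.4,148.1),36);b=at("top",(333.3,145.7),36);e=a-b;print(a,b,np.hypot(*e[:2]),np.arctan2(-e[0],e[1]));t=np.arctan2(-e[0],e[1]);print((a+b)/2-30*np.array([np.cos(t),np.sin(t),0]))
E
python3 -m pendant '[0.1,-1,0,0.38,0.07,0,-1,0,0,1,0,0,0,-1,0,0,1,0,0,0,-1,0,0,1,0,0,0,-1,0,0,1,0,0,0,-1,0,0,0.9,0,0,0,-1,0,0,0,0,0,0,-1,0,0,0,0,0,0,-1]'
python3 -c "
from h import *
go(428,3.5,3.5,1.671)"
```

```text
[668.55249976  39.81260522  36.        ] [674.65799382 -49.46723247  36.        ] 89.4883594413743 0.06827972674088222
[641.67515144  -6.87411416  36.        ]
time: 15.05
tool_pos: [429.6, 2.5, 34.1]
tcp_rot: [-3.136, -0.002, 1.672]
contact_force: [0.4, -0.5, 0.7]
grip_width: 92.0
finger_force: 0.0
t 15.1 tcp [429.6   2.5  34.1] rpy [-3.136e+00 -2.000e-03  1.672e+00] w 92.0 | shift units [ 0.04 -0.04  1.02] turn units [-0.09 -0.02  0.01] | final-frame shift [ 0.04 -0.05  1.02]
```

```bash
python3 -m pendant '[0.04,-0.05,0.5,-0.09,0,0,-1,0,0,0.3,0,0,0,-1,0,0,0.2,0,0,0,-1,0,0,0,0,0,0,-1,0,0,0,0,0,0,-1]'
python3 -m pendant '[0,0,0,0,0,0,1,0,0,0,0,0,0,1,0,0,0,0,0,0,1,0,0,0,0,0,0,1,0,0,0,0,0,0,1,0,0,0,0,0,0,1,0,0,0,0,0,0,1]'
```

```text
time: 15.55
tool_pos: [426.6, 4.0, 3.7]
tcp_rot: [-3.141, -0.002, 1.672]
contact_force: [-0.3, -0.0, -0.1]
grip_width: 91.5
finger_force: 0.0
time: 16.25
tool_pos: [426.3, 4.1, 3.3]
tcp_rot: [-3.14, -0.002, 1.672]
contact_force: [0.8, 1.5, 1.8]
grip_width: 59.7
finger_force: 30.0
```

Dish is gripped at 59.7 mm. Next I'll lift it and carry it over the box.

```bash
python3 -m pendant '[0,0,-1,0,0,0,1,0,0,-1,0,0,0,1,0,0,-1,0,0,0,1,0,0,-1,0,0,0,1,0,0,0,0,0,0,1,0,0,0,0,0,0,1]'
python3 -c "
from h import *
go(642,-7,41,1.671)"
```

```text
time: 16.85
tool_pos: [426.1, 3.9, 123.2]
tcp_rot: [-3.14, -0.002, 1.672]
contact_force: [-0.4, 0.3, -0.7]
grip_width: 59.1
finger_force: 30.0
t 16.9 tcp [426.1   3.9 123.2] rpy [-3.140e+00 -2.000e-03  1.672e+00] w 59.1 | shift units [-1.09  7.13  2.73] turn units [-0.02 -0.03  0.01] | final-frame shift [-1.08  7.12  2.74]
```

```bash
python3 -m pendant '[-0.14,0.89,0,0,0,0,1,-0.14,0.89,0,0,0,0,1,-0.14,0.89,0,0,0,0,1,-0.14,0.89,0,0,0,0,1,-0.14,0.89,0,0,0,0,1,-0.13,0.89,0,0,0,0,1,-0.13,0.89,0,0,0,0,1,-0.13,0.89,0,0,0,0,1,0,0,0.9,0,0,0,1,0,0,0.9,0,0,0,1,0,0,0,0,0,0,1,0,0,0,0,0,0,1]'
python3 -c "
from h import *
go(642,-7,40.5,1.671)"
```

```text
time: 18.05
tool_pos: [641.1, -6.9, 67.3]
tcp_rot: [-3.136, -0.003, 1.672]
contact_force: [0.9, -0.3, -0.3]
grip_width: 59.4
finger_force: 30.0
t 18.1 tcp [641.1  -6.9  67.3] rpy [-3.136e+00 -3.000e-03  1.672e+00] w 59.4 | shift units [-0.01  0.04  0.89] turn units [-0.08 -0.04  0.01] | final-frame shift [-0.01  0.03  0.89]
```

```bash
python3 -m pendant '[0,0.03,0.4,-0.08,-0.04,0,1,0,0,0.3,0,0,0,1,0,0,0.1,0,0,0,1,0,0,0.07,0,0,0,1,0,0,0,0,0,0,1,0,0,0,0,0,0,1]'
python3 -m pendant '[0,0,0,0,0,0,0,0,0,0,0,0,0,-1,0,0,0,0,0,0,-1,0,0,0,0,0,0,-1,0,0,0,0,0,0,-1,0,0,0,0,0,0,-1]'
python3 -m pendant '[0,0,-1,0,0,0,-1,0,0,-1,0,0,0,-1,0,0,-1,0,0,0,-1,0,0,-1,0,0,0,-1,0,0,-1,0,0,0,-1,0,0,0,0,0,0,-1]'
python3 -c "
from h import *
go(608,-340.5,190,.10+np.pi)"
```

```text
time: 18.65
tool_pos: [643.2, -6.9, 43.1]
tcp_rot: [3.137, 0.001, 1.672]
contact_force: [0.5, -0.5, 0.3]
grip_width: 59.2
finger_force: 30.0
time: 19.25
tool_pos: [642.9, -6.9, 42.6]
tcp_rot: [3.138, 0.001, 1.672]
contact_force: [-0.4, 0.1, 0.3]
grip_width: 90.6
finger_force: 0.0
time: 19.85
tool_pos: [644.5, -7.1, 197.8]
tcp_rot: [3.129, 0.003, 1.672]
contact_force: [1.0, -0.5, -0.0]
grip_width: 91.6
finger_force: 0.0
t 19.9 tcp [644.5  -7.1 197.8] rpy [3.129e+00 3.000e-03 1.672e+00] w 91.6 | shift units [-10.93  -2.34   0.26] turn units [  0.11   0.17 -22.48] | final-frame shift [  2.32 -10.94   0.26]
```

```bash
python3 -m pendant '[-0.91,-0.19,0,0.12,0.1,0,-1,-0.91,-0.19,0,0,0,0,-1,-0.91,-0.19,0,0,0,0,-1,-0.91,-0.19,0,0,0,0,-1,-0.91,-0.2,0,0,0,0,-1,-0.91,-0.2,0,0,0,0,-1,-0.91,-0.2,0,0,0,0,-1,-0.91,-0.2,0,0,0,0,-1,-0.91,-0.2,0,0,0,0,-1,-0.91,-0.2,0,0,0,0,-1,-0.91,-0.2,0,0,0,0,-1,-0.91,-0.2,0,0,0,0,-1]'
python3 -m pendant '[0,0,0,0,0,0,-1,0,0,0,0,0,0,-1]'
python3 - <<'E'
from h import *
go(608,-340.5,22,1.671)
c=capture("top")
cv2.imwrite("pics/b3.png",cv2.resize(c[100:280,220:480],None,fx=3,fy=3)[:,:,::-1])
for r in pinpoint("top","dish_mid"):print(r["score"],r["location"],at("top",r["location"],45))
E
```

```text
time: 21.05
tool_pos: [604.5, -340.8, 189.9]
tcp_rot: [-3.136, -0.007, 1.672]
contact_force: [-0.3, 0.5, -0.2]
grip_width: 91.9
finger_force: 0.0
time: 21.25
tool_pos: [604.5, -340.0, 189.8]
tcp_rot: [-3.136, -0.008, 1.671]
contact_force: [-0.2, 0.6, -1.0]
grip_width: 91.6
finger_force: 0.0
t 21.2 tcp [ 604.5 -340.   189.8] rpy [-3.136 -0.008  1.671] w 91.6 | shift units [-0.07  0.15  5.59] turn units [-0.08 -0.11 -0.  ] | final-frame shift [-0.03  0.11  5.59]
0.59 [314.6, 156.9] [642.99008172  -2.59173428  45.        ]
```

View pics/b3.png

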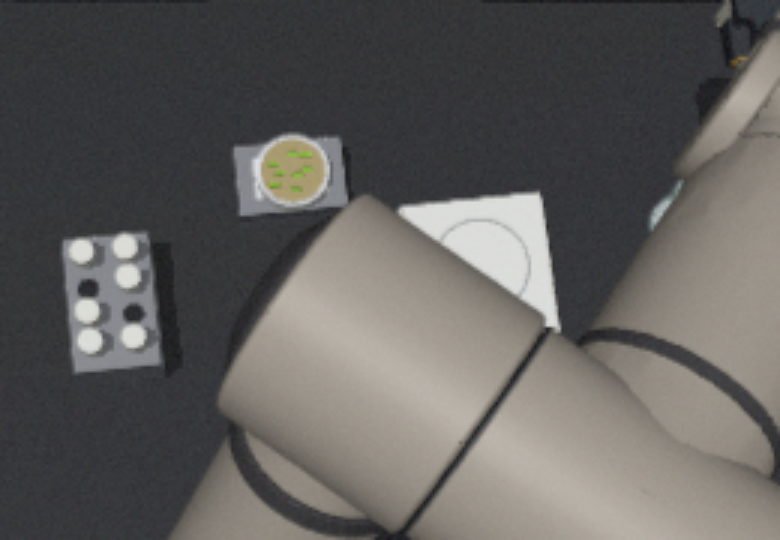

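```bash
python3 - <<'E'
from h import *
print(at("top",(317.3,156.7),54),at("top",(316.4,158.4),36))
P=[at("top",((x+.5)/3-.5+220,(y+.5)/3-.5+100),36) for x,y in [(234,147),(340,138),(347,205),(240,215)]]
print(np.round(P,1),np.mean(P,0))
E
python3 -m pendant '[-0.03,0.11,0.9,-0.08,-0.1,0,-1,0,0,0.9,0,0,0,-1,0,0,0.9,0,0,0,-1,0,0,0.9,0,0,0,-1,0,0,0,0,0,0,-1]'
python3 -c "
from h import *
go(608,-340.5,22,1.671)"
```

```text
[640.60496913  -9.03628796  54.        ] [642.01844068  -7.17870151  36.        ]
[[667.1  39.2  36. ]
 [674.7 -48.7  36. ]
 [617.4 -53.8  36. ]
 [609.1  34.3  36. ]] [642.07229044  -7.26054963  36.        ]
time: 21.85
tool_pos: [606.5, -337.4, 78.7]
tcp_rot: [-3.136, -0.005, 1.674]
contact_force: [-0.4, -0.1, -0.0]
grip_width: 91.4
finger_force: 0.0
t 21.9 tcp [ 606.5 -337.4   78.7] rpy [-3.136 -0.005  1.674] w 91.4 | shift units [-0.12  0.05  1.89] turn units [-0.08 -0.07  0.04] | final-frame shift [-0.11  0.04  1.89]
```

```bash
python3 -m pendant '[-0.11,0.04,0.8,-0.08,-0.07,0,-1,0,0,0.7,0,0,0,-1,0,0,0.4,0,0,0,-1,0,0,0,0,0,0,-1]'
python3 -m pendant '[0,0,0,0,0,0,1,0,0,0,0,0,0,1,0,0,0,0,0,0,1,0,0,0,0,0,0,1,0,0,0,0,0,0,1,0,0,0,0,0,0,1,0,0,0,0,0,0,1]'
python3 -m pendant '[0,0,-0.5,0,0,0,1,0,0,-1,0,0,0,1,0,0,-1,0,0,0,1,0,0,-1,0,0,0,1,0,0,0,0,0,0,1,0,0,0,0,0,0,1]'
python3 -c "
from h import *
go(562,-161,125,1.671)"
```

```text
time: 22.25
tool_pos: [609.8, -342.7, 25.2]
tcp_rot: [3.137, 0.004, 1.673]
contact_force: [0.1, 0.8, -0.2]
grip_width: 91.9
finger_force: 0.0
time: 22.95
tool_pos: [610.2, -343.8, 26.4]
tcp_rot: [3.135, 0.006, 1.672]
contact_force: [-1.0, 1.2, 2.4]
grip_width: 54.7
finger_force: 29.8
time: 23.55
tool_pos: [609.5, -343.3, 132.1]
tcp_rot: [3.134, 0.007, 1.672]
contact_force: [-0.2, 1.2, -2.0]
grip_width: 54.8
finger_force: 29.8
t 23.6 tcp [ 609.5 -343.3  132.1] rpy [3.134 0.007 1.672] w 54.8 | shift units [ 6.21 -0.96  0.19] turn units [0.11 0.09 0.01] | final-frame shift [ 6.2  -0.97  0.24]
```

```bash
python3 -m pendant '[0.89,-0.14,0,0.1,0.09,0,1,0.89,-0.14,0,0,0,0,1,0.89,-0.14,0,0,0,0,1,0.89,-0.14,0,0,0,0,1,0.88,-0.14,0,0,0,0,1,0.88,-0.14,0,0,0,0,1,0.88,-0.13,0,0,0,0,1,0,0,0,0,0,0,1,0,0,0,0,0,0,1]'
python3 - <<'E'
from h import *
go(562,-161,76.5,1.671)
c=capture("top");s=capture("side")
cv2.imwrite("pics/b4.png",np.hstack([cv2.resize(c[140:240,330:430],None,fx=4,fy=4),cv2.resize(s[200:300,350:450],None,fx=4,fy=4)])[:,:,::-1])
for r in pinpoint("side","beaker_mid")[:1]:print(r["score"],r["location"],at("side",r["location"],39+get_obs()["tool_pos"][2]-26))
E
```

```text
time: 24.45
tool_pos: [561.2, -160.6, 130.1]
tcp_rot: [-3.139, -0.001, 1.673]
contact_force: [0.7, -0.1, -0.5]
grip_width: 54.8
finger_force: 29.8
t 24.4 tcp [ 561.2 -160.6  130.1] rpy [-3.139e+00 -1.000e-03  1.673e+00] w 54.8 | shift units [-0.02  0.03  1.79] turn units [-0.03 -0.02  0.03] | final-frame shift [-0.01  0.03  1.79]
0.66 [407.7, 226.2] [ 567.75242245 -148.32294504  143.42495793]
```

View pics/b4.png

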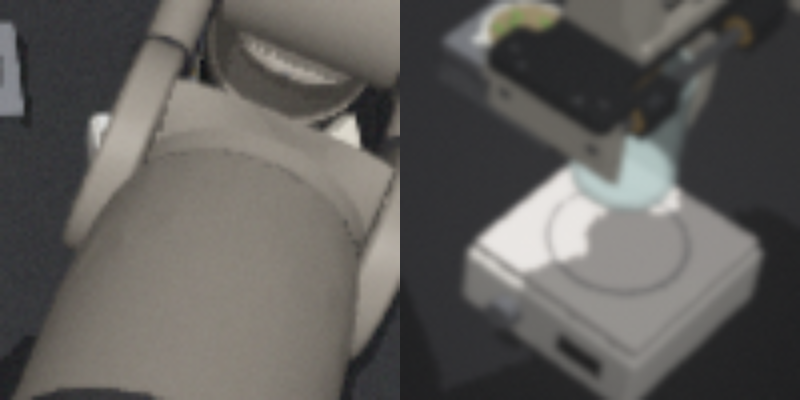

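```bash
python3 -c "
from h import *
print(at('side',(406.2,242.2),107))"; python3 -m pendant '[0,0.03,0.7,0,0,0,1,0,0,0.5,0,0,0,1,0,0,0.3,0,0,0,1,0,0,0.15,0,0,0,1,0,0,0.1,0,0,0,1,0,0,0,0,0,0,1,0,0,0,0,0,0,1]'
```

```text
[ 559.83962638 -157.97131951  107.        ]
time: 25.3
tool_pos: [562.8, -161.2, 79.0]
tcp_rot: [3.141, -0.0, 1.672]
contact_force: [-0.4, 0.0, -0.9]
grip_width: 54.6
finger_force: 29.8
```

```bash
python3 -m pendant '[0,0,0.08,0,0,0,1,0,0,0,0,0,0,1,0,0,0,0,0,0,0.5,0,0,0,0,0,0,0,0,0,0,0,0,0,-1,0,0,0,0,0,0,-1,0,0,0,0,0,0,-1,0,0,0,0,0,0,-1,0,0,0,0,0,0,-1]'
python3 -m pendant '[0,0,-1,0,0,0,-1,0,0,-1,0,0,0,-1,0,0,-1,0,0,0,-1,0,0,-1,0,0,0,-1,0,0,-1,0,0,0,-1,0,0,0,0,0,0,-1]'
python3 -c "
from h import *
go(350,304,220,1.671)
go(350,304,220,3.14)"
```

```text
time: 26.2
tool_pos: [562.4, -160.9, 76.0]
tcp_rot: [-3.141, -0.001, 1.672]
contact_force: [0.1, -0.4, 0.1]
grip_width: 89.3
finger_force: 0.0
time: 26.8
tool_pos: [564.4, -161.8, 230.7]
tcp_rot: [3.135, 0.003, 1.672]
contact_force: [0.1, -0.1, 0.7]
grip_width: 91.5
finger_force: 0.0
t 26.8 tcp [ 564.4 -161.8  230.7] rpy [3.135e+00 3.000e-03 1.672e+00] w 91.5 | shift units [16.17 -5.54  0.26] turn units [0.1  0.05 0.02] | final-frame shift [16.16 -5.56  0.36]
t 26.8 tcp [ 564.4 -161.8  230.7] rpy [3.135e+00 3.000e-03 1.672e+00] w 91.5 | shift units [16.17 -5.54  0.26] turn units [  0.05   0.11 -21.03] | final-frame shift [ 7.17 15.51  0.36]
```

```bash
python3 -m pendant '[0.95,-0.33,0,0.05,0.05,0,-1,0.95,-0.33,0,0.05,0,0,-1,0.95,-0.33,0,0,0,0,-1,0.95,-0.33,0,0,0,0,-1,0.95,-0.33,0,0,0,0,-1,0.95,-0.33,0,0,0,0,-1,0.95,-0.33,0,0,0,0,-1,0.95,-0.33,0,0,0,0,-1,0.95,-0.33,0,0,0,0,-1,0.95,-0.33,0,0,0,0,-1,0.95,-0.33,0,0,0,0,-1,0.95,-0.33,0,0,0,0,-1]'
python3 -m pendant '[0.9,-0.3,0,0,0,-1,-1,0.9,-0.3,0,0,0,-1,-1,0.5,-0.3,0,0,0,-1,-1,0,0,0,0,0,-1,-1,0,0,0,0,0,-1,-1,0,0,0,0,0,-1,-1,0,0,0,0,0,-1,-1,0,0,0,0,0,-1,-1,0,0,0,0,0,-1,-1,0,0,0,0,0,-1,-1,0,0,0,0,0,-1,-1,0,0,0,0,0,-1,-1]'
python3 -m pendant '[0,0,0,0,0,-1,-1,0,0,0,0,0,-1,-1,0,0,0,0,0,-1,-1,0,0,0,0,0,-1,-1,0,0,0,0,0,-1,-1,0,0,0,0,0,-1,-1,0,0,0,0,0,-1,-1,0,0,0,0,0,-1,-1,0,0,0,0,0,-1,-1,0,0,0,0,0,0,-1]'
python3 -c "
from h import *
go(350,304,100,3.14)"
```

```text
time: 28.0
tool_pos: [408.8, 168.1, 227.5]
tcp_rot: [-3.133, -0.004, 1.672]
contact_force: [-0.0, 0.3, 0.4]
grip_width: 91.8
finger_force: 0.0
time: 29.2
tool_pos: [372.0, 230.5, 228.0]
tcp_rot: [-3.139, -0.009, 2.513]
contact_force: [-0.4, 0.5, 0.6]
grip_width: 92.0
finger_force: 0.0
time: 30.2
tool_pos: [372.0, 230.5, 228.1]
tcp_rot: [3.139, -0.009, 3.139]
contact_force: [0.4, 0.2, 0.2]
grip_width: 91.9
finger_force: 0.0
t 30.2 tcp [372.  230.5 228.1] rpy [ 3.139 -0.009  3.139] w 91.9 | shift units [0.7  2.44 4.28] turn units [ 0.04 -0.13 -0.02] | final-frame shift [0.74 2.45 4.27]
```

```bash
python3 -m pendant '[0.25,0.82,0,0.04,-0.13,0,-1,0.25,0.82,0,0,0,0,-1,0.24,0.81,0,0,0,0,-1,0,0,1,0,0,0,-1,0,0,1,0,0,0,-1,0,0,1,0,0,0,-1,0,0,1,0,0,0,-1,0,0,0,0,0,0,-1,0,0,0,0,0,0,-1]'
python3 - <<'E'
from h import *
go(350,304,41,3.14)
c=capture("top");s=capture("side")
cv2.imwrite("pics/j.png",np.hstack([cv2.resize(c[130:260,300:430],None,fx=3,fy=3),cv2.resize(s[140:270,150:280],None,fx=3,fy=3)])[:,:,::-1])
E
```

```text
time: 31.1
tool_pos: [350.5, 304.3, 109.0]
tcp_rot: [3.141, 0.0, 3.137]
contact_force: [0.5, 0.4, -0.1]
grip_width: 91.7
finger_force: 0.0
t 31.1 tcp [350.5 304.3 109. ] rpy [3.141 0.    3.137] w 91.7 | shift units [ 0.02 -0.01  2.27] turn units [ 0.    0.   -0.04] | final-frame shift [ 0.02 -0.01  2.27]
```

View pics/j.png

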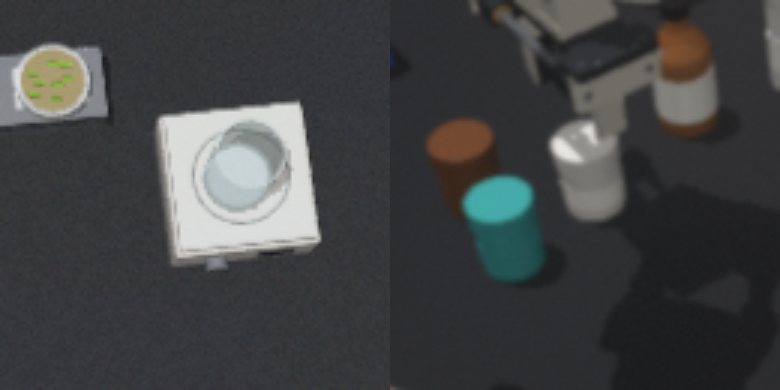

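The beaker is concentric with the ring: its base is at about (240,176) and the ring centre at (241,174) in the crop. The fingers straddle the white jar, so I'll go down on it.

```bash
python3 -m pendant '[0,0,0.9,0,0,0,-1,0,0,0.8,0,0,0,-1,0,0,0.57,0,0,0,-1,0,0,0,0,0,0,-1]'
python3 -m pendant '[0,0,0,0,0,0,1,0,0,0,0,0,0,1,0,0,0,0,0,0,1,0,0,0,0,0,0,1,0,0,0,0,0,0,1,0,0,0,0,0,0,1,0,0,0,0,0,0,1]'
python3 -m pendant '[0,0,-1,0,0,0,1,0,0,-1,0,0,0,1,0,0,-1,0,0,0,1,0,0,-1,0,0,0,1,0,0,-1,0,0,0,1,0,0,0,0,0,-1,1,0,0,0,0,0,-0.4,1,0,0,0,0,0,0,1,0,0,0,0,0,0,1]'
python3 -c "
from h import *
go(546.5,-12.5,140,np.pi+.1)"
```

```text
time: 31.6
tool_pos: [350.4, 304.1, 40.4]
tcp_rot: [-3.142, 0.0, 3.138]
contact_force: [-0.5, 0.1, -0.2]
grip_width: 92.1
finger_force: 0.0
time: 32.3
tool_pos: [351.3, 305.0, 41.4]
tcp_rot: [3.14, 0.003, 3.138]
contact_force: [-0.0, 3.6, 5.9]
grip_width: 55.5
finger_force: 30.0
time: 33.2
tool_pos: [349.9, 303.8, 189.8]
tcp_rot: [-3.141, -0.001, -3.049]
contact_force: [0.8, 0.1, -2.0]
grip_width: 55.2
finger_force: 30.0
t 33.2 tcp [349.9 303.8 189.8] rpy [-3.141e+00 -1.000e-03 -3.049e+00] w 55.2 | shift units [ -5.55 -11.11   1.66] turn units [-0.01 -0.01 -0.1 ] | final-frame shift [ -5.47 -11.15   1.66]
```

```bash
python3 -m pendant '[-0.46,-0.93,0,0,0,-0.1,1,-0.46,-0.93,0,0,0,0,1,-0.46,-0.93,0,0,0,0,1,-0.46,-0.93,0,0,0,0,1,-0.46,-0.93,0,0,0,0,1,-0.46,-0.93,0,0,0,0,1,-0.46,-0.93,0,0,0,0,1,-0.46,-0.93,0,0,0,0,1,-0.46,-0.93,0,0,0,0,1,-0.46,-0.93,0,0,0,0,1,-0.46,-0.93,0,0,0,0,1,-0.46,-0.93,0,0,0,0,1]'
python3 -m pendant '[0,0,0.8,0,0,0,1,0,0,0.8,0,0,0,1,0,0,0,0,0,0,1,0,0,0,0,0,0,1]'
python3 - <<'E'
from h import *
go(546.5,-12.5,42.5,np.pi+.1)
s=capture("side")
cv2.imwrite("pics/j2.png",cv2.resize(s[150:300,270:450],None,fx=4,fy=4)[:,:,::-1])
E
```

```text
time: 34.4
tool_pos: [549.0, -13.4, 189.8]
tcp_rot: [3.14, -0.001, -3.042]
contact_force: [1.2, -0.5, -1.1]
grip_width: 55.2
finger_force: 30.0
time: 34.8
tool_pos: [548.6, -12.1, 142.4]
tcp_rot: [3.141, -0.001, -3.041]
contact_force: [0.5, -1.0, -0.6]
grip_width: 55.6
finger_force: 30.0
t 34.8 tcp [548.6 -12.1 142.4] rpy [ 3.141e+00 -1.000e-03 -3.041e+00] w 55.6 | shift units [ 0.07 -0.01  3.33] turn units [ 0.01 -0.01  0.01] | final-frame shift [ 0.07 -0.01  3.33]
```

View pics/j2.png

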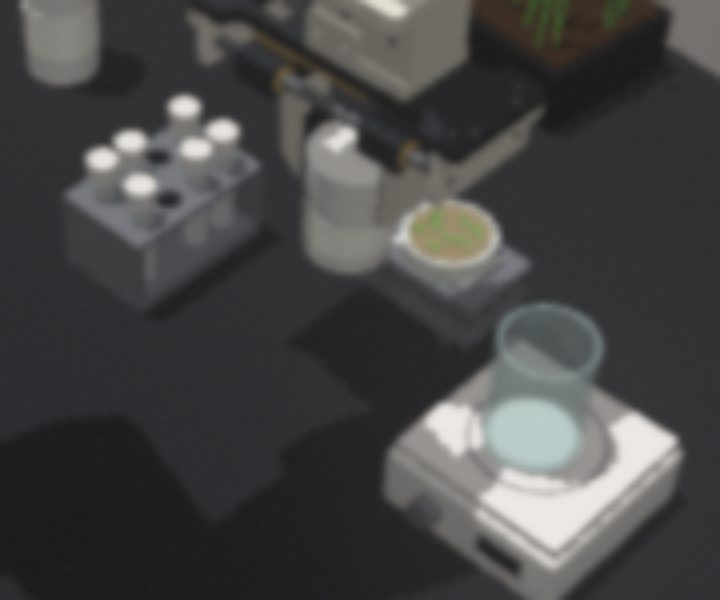

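```bash
python3 -m pendant '[0.07,0,0.8,0,0,0,1,0,0,0.8,0,0,0,1,0,0,0.8,0,0,0,1,0,0,0.5,0,0,0,1,0,0,0.2,0,0,0,1,0,0,0.1,0,0,0,1,0,0,0.1,0,0,0,1,0,0,0,0,0,0,1,0,0,0,0,0,0,1]'
```

```text
time: 35.75
tool_pos: [547.4, -12.4, 44.5]
tcp_rot: [3.141, 0.002, -3.04]
contact_force: [0.0, -0.0, -1.5]
grip_width: 55.7
finger_force: 30.0
```

```bash
python3 -m pendant '[0,0,0.08,0,0,0,1,0,0,0,0,0,0,1,0,0,0,0,0,0,0.5,0,0,0,0,0,0,0,0,0,0,0,0,0,-1,0,0,0,0,0,0,-1,0,0,0,0,0,0,-1,0,0,0,0,0,0,-1]'
python3 -m pendant '[0,0,-0.5,0,0,0,-1,0,0,-1,0,0,0,-1,0,0,-1,0,0,0,-1,0,0,-1,0,0,0,-1,0,0,-1,0,0,0,-1,0,0,0,0,0,0,-1]'
python3 -c "
from h import *
go(420,300,180,np.pi+.1)"
```

```text
time: 36.55
tool_pos: [547.0, -12.4, 41.5]
tcp_rot: [3.141, 0.001, -3.04]
contact_force: [-0.2, -0.3, 0.4]
grip_width: 82.8
finger_force: 0.0
time: 37.15
tool_pos: [549.1, -12.8, 180.8]
tcp_rot: [-3.14, 0.009, -3.04]
contact_force: [-0.4, 0.6, 0.5]
grip_width: 91.6
finger_force: 0.0
t 37.1 tcp [549.1 -12.8 180.8] rpy [-3.14   0.009 -3.04 ] w 91.6 | shift units [ 3.23 10.81 -0.02] turn units [-0.02  0.13  0.02] | final-frame shift [ 3.24 10.8   0.03]
```

```bash
python3 -m pendant '[0.3,0.9,-0.3,0,0,0,-1,0.3,0.9,-0.3,0,0,0,-1,0.3,0.9,0,0,0,0,-1,0.3,0.9,0,0,0,0,-1,0.3,0.9,0,0,0,0,-1,0.3,0.9,0,0,0,0,-1,0.3,0.9,0,0,0,0,-1,0.3,0.9,0,0,0,0,-1,0.3,0.9,0,0,0,0,-1,0.3,0.9,0,0,0,0,-1,0.3,0.9,0,0,0,0,-1,0.3,0.9,0,0,0,0,-1]'
python3 - <<'E'
from h import *
c=capture("top")
cv2.imwrite("pics/f.png",cv2.resize(c[120:270,230:430],None,fx=4,fy=4)[:,:,::-1])
print([(r["score"],at("top",r["location"],36)) for r in pinpoint("top","jar_mid")])
E
```

```text
time: 38.35
tool_pos: [405.7, 299.8, 193.7]
tcp_rot: [3.141, 0.0, -3.04]
contact_force: [0.5, -0.5, -0.5]
grip_width: 91.8
finger_force: 0.0
[(0.8, array([260.39850246, 288.77601334,  36.        ])), (0.71, array([545.35733919, -20.69830577,  36.        ]))]
```

View pics/f.png

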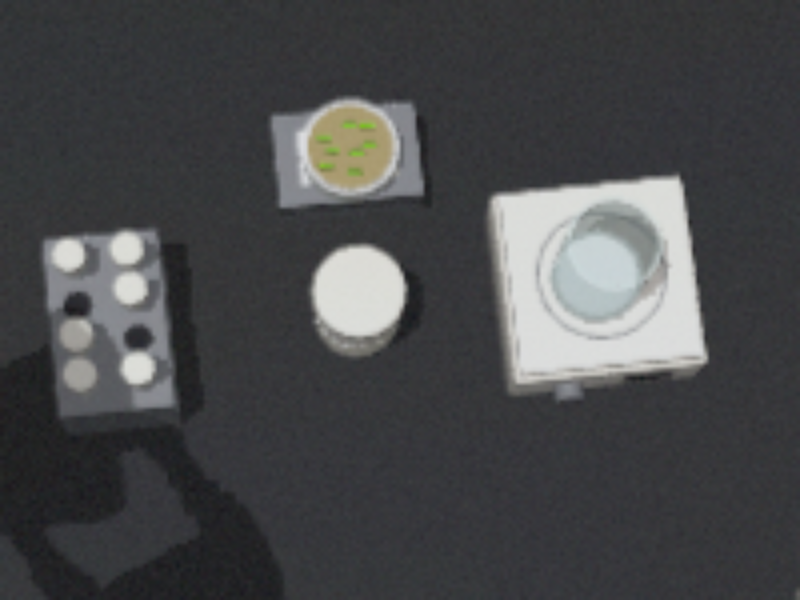

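```bash
python3 - <<'E'
from h import *
f=lambda x,y,z:at("top",((x+.5)/4-.5+230,(y+.5)/4-.5+120),z)[:2]
S=f(602,272,50);B=f(596.5,278,53);J=f(359,291,72)
bx=np.mean([f(*p,36) for p in[(272,116),(413,103),(424,195),(281,207)]],0);D=f(351,147,54)
e=f(272,116,36)-f(413,103,36);t=np.arctan2(-e[0],e[1])
u=lambda a:np.array([np.cos(a),np.sin(a)]);v=lambda a:np.array([-np.sin(a),np.cos(a)])
print("stir",S,"beaker",B,"jar",J,"box",bx,t,"dish off",D-bx)
h=.1;print("jar in stirrer",(J-S)@u(h),(J-S)@v(h),"jar in box",(J-bx)@u(t),(J-bx)@v(t),"tiles along line to rack", S+300*v(h))
E
```

```text
stir [ 563.7342446  -161.50318866] beaker [ 559.23827593 -157.6197006 ] jar [546.85768901 -12.91645299] box [642.0214436   -7.46492636] 0.09438385511435458 dish off [-0.59482574 -1.76071992]
jar in stirrer -1.9583216179690202 149.52926509855718 jar in box -95.25396744491513 3.541329635619254 tiles along line to rack [533.78421961 136.99806093]
```

```bash
python3 -c "
from plant import *
print(close_job())"
```

```text
the job is handed in; nothing more can be done
None
```

I handed the job in at about 38 s; no verdict came back. By the last picture, the beaker is about 6 mm off the stirrer's middle, the jar about 2 mm off the line and at half-way, the box parallel to the row with its centre 95 mm behind the jar's, and the dish about 2 mm off the box's middle.

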